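# Put the core punches away in the graded block

### The job

Put the two core punches from the drying stand away in the punch block, each in the bore of the graded row that fits its shank, and press each gently all the way down until its collar rests on the block. The white strip with the bores may sit a few millimetres off its middle in the channel, so feel or look for the bore, never force a punch against the block, and leave the other things alone.

Things in the scene. Friction and masses are not known exactly. Their poses are not given: they have to be found in the camera images.
- block: Fixed punch block: a grey metal channel 70 mm (x) by 230 mm (y), holding a white plastic strip 52 mm by 204 mm with a row of five upright bores along y. Origin at the centre of the underside, z up; the strip's flat top is at z = 50 mm. In each start the strip is clamped at an unknown place up to 7 mm either way along y, shifting all bores alike; it does not move under the loads of the work.
- row_middle (a point): Middle of the channel at the height of the strip's top, axes as the block's. With the strip centred, the bores lie from here at y = +80 mm (for a 12 mm shank), +40 (16 mm), 0 (20 mm), -40 (24 mm) and -80 mm (28 mm), x = 0. Each bore is 2 mm wider than its shank size, with a 1.5 mm chamfer at the mouth. The point stays with the channel and does not show the strip's shift.
- follower_level (a point): A point 12 mm below row_middle: the height of the grey follower discs, one in each bore. A disc yields only to a push of about 5 N (a little more when pushed faster), stays where it is left and can go down 27 mm, so a punch does not fall home by its own weight; the collar meets the strip 3 mm before the disc's stop.
- stand: Fixed grey drying stand, 60 mm (x) by 140 mm (y) by 24 mm high, with two loose 30 mm holes at y = +35 and -35 mm, 16 mm deep, in which the punches stand (either punch in either hole). Origin at the centre of the underside, z up.
- punch_a: Core punch, standing upright: steel shank 16 mm in diameter, 36 mm long, with a 1 mm chamfered foot, then a steel collar 34 mm in diameter, 6 mm thick, then a round aluminium handle 22 mm in diameter, 50 mm long (92 mm in all, about 90 g). Origin at the centre of its foot, z up along the handle: collar underside at z = 36 mm, handle from z = 42 to 92 mm.
- punch_b: Core punch, standing upright: steel shank 24 mm in diameter, 36 mm long, with a 1 mm chamfered foot, then a steel collar 34 mm in diameter, 6 mm thick, then a round aluminium handle 22 mm in diameter, 50 mm long (92 mm in all, about 130 g). Origin at the centre of its foot, z up along the handle: collar underside at z = 36 mm, handle from z = 42 to 92 mm.
- punch_a_collar (a point): centre of the underside of punch_a's collar, z up along its handle
- punch_b_collar (a point): centre of the underside of punch_b's collar, z up along its handle
- forceps: straight steel forceps 127 mm long, lying by the block; bystander; origin at centre of its underside
- petri_dish: clear round dish 61 mm wide, 15 mm high, by the block's end; bystander; origin at centre of its underside
- cassette: tissue cassette with a wax block, 41x28x13 mm, by the stand; bystander; origin at centre of its underside
- mould: shallow metal base mould 38x53x9 mm, by the stand; bystander; origin at centre of its underside
Things that resemble listed ones, but are neither listed nor needed, are in the scene too. Leave any green look-alike of the punch_a alone. Leave any blue look-alike of the punch_b alone.

How it is judged:
By the outcome, as a careful person would: the job done as asked, in the order asked, and still so for the second after the job is handed in, with the robot touching nothing.
It also fails if it takes over 72 s, if anything falls off the work surface, if the arm or the gripper's body presses on something with over 40 N, if the wrist force passes 120 N, or if a joint passes its speed limit or range.

### The arm

A 6-joint arm with a two-finger parallel gripper is mounted at the origin on a cart in front of the work surface, level with it; the furniture and walls round the work are solid. World frame = base frame: x ahead of the robot, y to its left, z up, the work surface at z = 0. Lengths are in m, angles in rad, forces in N, time in s.
With the tool pointing down it reaches from about 0.275 to 0.825 m from the base axis. Payload 4.9 kg.
Tool frame: the origin (TCP) lies between the finger pads; the fingertips stand 19 mm ahead of it and the grasp point (between the pads) is the TCP (r.tcp_to_tips is the distance from the TCP to the fingertips, in m); z points along the fingers, x is the direction in which the jaws open and shut, and the axes are right-handed (so a half turn about z gives the same grasp; the last joint's range is limited). The gripper opens to 85 mm and grips with 20 to 120 N. Pads are 22 mm wide; open, the fingers measure 114 mm over their backs; the gripper's body (76 mm by 85 mm) begins 54 mm behind the grasp point. The pads swing forward as they close: fully open they stand 13 mm farther back than shut.
Start: joints at [-1.264, 0.326, -0.193, 1.052, 0, 1.437], TCP at [0.235, -0.497, 0.25] pointing down, gripper open.
Joint ranges: [-2.65, 2.65], [-0.97, 1.79], [-1.3, 1.35], [-1.93, 2.1], [-1.47, 1.37], [-3.14, 3.14]. Speed limits (rad/s): [2.57, 2.57, 3.14, 3.14, 3.14, 3.14].

### API

Orientations are given as a unit quaternion [x, y, z, w].
In Python, from workcell import r gives the robot as it stands. The module is installed in compiled form; this text tells all that it offers.
- The arm moves only by the shell command python3 -m creep 'ROWS' [FORCE]. ROWS is JSON, a list of rows, each an object with "slide": the shift along the tool's x, y, z in cm, a list of three; "spin": the turn about the tool's z in degrees; "hand": the closure in counts, from 0 (fully open) to 255 (shut). In form: [{"slide": [tx, ty, tz], "spin": spin, "hand": hand}, ...]. A call has 1 to 20 rows; each row is the pose to reach, as a shift and turn from the pose commanded when the call began, along the tool's axes at that moment; what a row does not reach only later rows make up. A row lasts 1/12 s, in which the tool goes at most 41.7 mm and 7.16 degrees, less where a joint would pass 70% of its speed; a pose out of reach is approached as far as the arm can. A call with a gripper value outside its range is refused whole. The fingers move at their own pace and stop on an object; FORCE is the grip in N (left out, the last holds). Time passes only in rows, so rows that repeat a pose let the fingers close. It gives the time, the measured TCP pose, the force and the opening at its end, in the units of the state.
- r.read_state(): the state, without advancing time (a new reading comes with each control period).
- r.get_image(name): name is "scene" or "top"; returns a dict with "pixels" (400x640x3 uint8, blue, green, red), "z_map" (400x640 float32, m along the optical axis (not along the pixel's ray), 0 where there is no reading), "intrinsics" (3x3 intrinsics, pixels), "R" (3x3) and "t" (3): a world point X has camera coordinates R X + t. Camera axes: x right, y down, z forward; pixel columns grow to the right and rows downward; lengths in m; the calibration is good to about 2 mm. A picture is of the moment at which its call begins.
- r.hand_in(): hands the job in, once; it reports no verdict.
Trained networks look in a picture, given as the dict that the camera call returned (one of the last four; its "shot" number tells which), for a name from the list of things; names that differ only in an ending like _2 or _b are one class to them, and where a whole thing is asked for, a point or a joint stands for the part that bears it (a point fixed in the world has none). Each returns a list of dicts, best first, with "conf" (0 to 1); they miss things now and then, are a little off and sometimes report something else, mostly with a low value. They report only what shows in the picture. A call takes as long as a camera call. They do not tell look-alikes from the thing itself.
- r.spot_in(picture, label): "position" ([x, y, z] in m, in the coordinates of the camera as it stood for that picture, good to about 4 mm: the middle of the surface that is visible of it).
The state is a dict: "time": time; "joint_pos": joint angles; "qd": joint speeds; "tau": joint torques, N m; "tcp_pos": TCP position; "orientation": TCP orientation; "contact_force": force on the tool from outside, world axes, zero at the start; "ft_torque": the same for the moment, N m; "grip_width": finger opening in m.
Only numpy, scipy, OpenCV 4.12 (cv2) and the standard library are available. Lean on these libraries where they do the work, as an engineer would, in place of code of your own. Each camera call takes 0.05 s, during which the arm holds its last target.

## Working session

There is one attempt and no reset: what is moved stays moved. The work goes in short steps, Python scripts to look and compute and a shell command to move; the robot and the scene stay as the last step left them, time stands still between calls to the robot, and variables do not carry over. Pictures are saved under pics/ and viewed, and the job is handed in when it is done.

```bash
mkdir -p pics; python3 - <<'E'
from workcell import r
import cv2,numpy as np,pickle
s=r.read_state();print(s)
for n in("scene","top"):
    p=r.get_image(n);cv2.imwrite(f"pics/{n}0.png",p["pixels"]);pickle.dump(p,open(f"{n}0.pkl","wb"))
    print(n,p["intrinsics"],p["R"],p["t"],p.keys())
    for l in("punch_a","block","stand"):
        for d in r.spot_in(p,l):
            print(l,round(d["conf"],2),(p["R"].T@(np.array(d["position"])-p["t"])).round(4))
E
```

```text
{'time': 0.0, 'joint_pos': array([-1.26421869e+00,  3.26949743e-01, -1.93571695e-01,  1.05203024e+00,
       -1.35064689e-05,  1.43659589e+00]), 'qd': array([-0.00099298, -0.00035979,  0.00067627,  0.00202815,  0.00060403,
       -0.00084641]), 'tau': array([-3.84159703e-04, -4.43395436e+01,  2.62441117e+01,  1.53882435e-02,
       -9.61777073e-05, -1.11740744e-05]), 'tcp_pos': array([ 0.23449131, -0.49689356,  0.24950326]), 'orientation': array([ 8.44583392e-01, -5.35423313e-01, -6.76076257e-04, -5.59714554e-04]), 'contact_force': array([ 0.1901543 ,  0.2375325 , -1.03426185]), 'ft_torque': array([ 0.00355365, -0.01709794,  0.02003399]), 'grip_width': 0.08555798479412188}
scene [[504.01979855   0.         313.20455129]
 [  0.         504.01979855 202.16526124]
 [  0.           0.           1.        ]] [[-0.97058312  0.2403185  -0.01467739]
 [ 0.14992338  0.55555077 -0.81785471]
 [-0.18839158 -0.79599646 -0.57523756]] [ 0.46502194 -0.03969701  1.45318329] dict_keys(['pixels', 'z_map', 'intrinsics', 'R', 't', 'shot'])
punch_a 0.65 [0.3703 0.3273 0.0562]
punch_a 0.58 [0.4666 0.2828 0.0636]
punch_a 0.57 [0.3778 0.2485 0.0495]
punch_a 0.56 [0.4689 0.2205 0.0583]
block 0.59 [ 0.5377 -0.0054  0.041 ]
stand 0.56 [0.4812 0.2816 0.0255]
top [[407.99099183   0.         324.55406128]
 [  0.         407.99099183 199.76415263]
 [  0.           0.           1.        ]] [[ 0.01206374 -0.99983139  0.01384431]
 [-0.99074369 -0.01382394 -0.13504015]
 [ 0.13520877 -0.01208707 -0.9907434 ]] [0.02451355 0.50072585 1.05516639] dict_keys(['pixels', 'z_map', 'intrinsics', 'R', 't', 'shot'])
punch_a 0.73 [0.4623 0.267  0.0733]
punch_a 0.59 [0.3702 0.3116 0.0692]
block 0.85 [ 0.5274 -0.0374  0.0477]
stand 0.74 [0.4646 0.244  0.0246]
stand 0.23 [0.4684 0.2007 0.0769]
```

View pics/scene0.png

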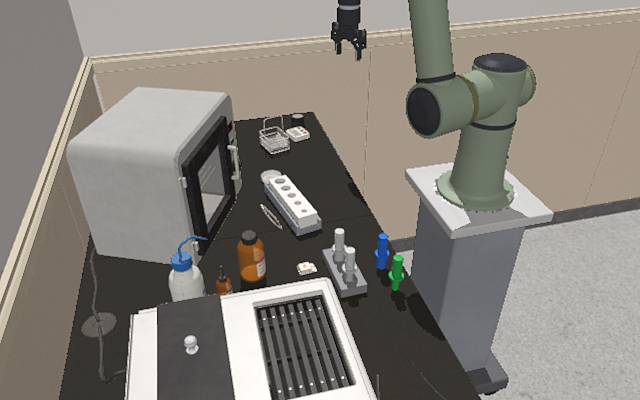

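View pics/top0.png

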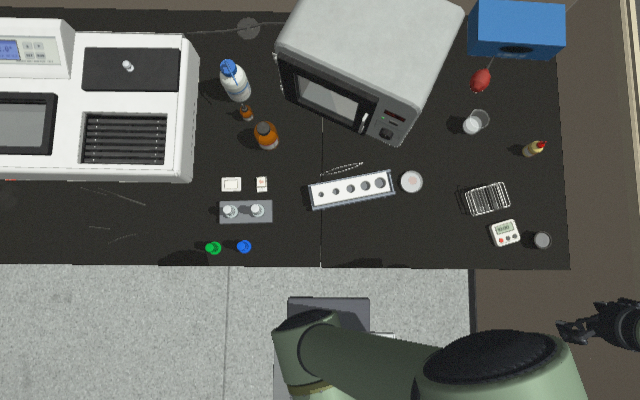

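The bench shows the stand with two grey punches (top view, near 229,210 and 257,210). The green and blue look-alikes are at (213,247) and (243,246), and the block runs from (310,195) to (395,182). Next I'll zoom in and measure.

```bash
cat > h.py <<'E'
import cv2,numpy as np,pickle
def world(p):
    K,R,t,z=p["intrinsics"],p["R"],p["t"],p["z_map"]
    v,u=np.mgrid[0:400,0:640].astype(float)
    c=np.stack([(u-K[0,2])/K[0,0]*z,(v-K[1,2])/K[1,1]*z,z],-1)
    return (c-t)@R
def px2plane(p,u,v,h):
    K,R,t=p["intrinsics"],p["R"],p["t"]
    d=R.T@np.array([(u-K[0,2])/K[0,0],(v-K[1,2])/K[1,1],1]);o=-R.T@t
    return o+d*(h-o[2])/d[2]
E
python3 - <<'E'
from h import *
for n,(u0,v0,u1,v1) in {"top":(190,150,430,270),"scene":(240,160,420,300)}.items():
    p=pickle.load(open(n+"0.pkl","rb"));W=world(p)
    c=p["pixels"][v0:v1,u0:u1];s=3.3 if n=="top" else 4.2
    cv2.imwrite(f"pics/{n}_crop.png",cv2.resize(c,None,fx=s,fy=s,interpolation=cv2.INTER_CUBIC))
    px=p["pixels"].astype(int);z=W[...,2]
    m=(z>.043)&(z<.057)&(W[...,0]>.42)&(W[...,0]<.65)&(W[...,1]>-.2)&(W[...,1]<.12)
    P=W[m][:,:2];print(n,"top-of-block",m.sum(),np.median(z[m]),cv2.minAreaRect((P*1000).astype(np.float32)))
    m2=m&(px.min(-1)>170)
    print(" white",m2.sum(),np.median(z[m2]),cv2.minAreaRect((W[m2][:,:2]*1000).astype(np.float32)))
    # handle tops
    m=(z>.085)&(z<.13)&(W[...,0]>.3)&(W[...,0]<.55)&(W[...,1]>.15)&(W[...,1]<.4)
    k,l,st,ce=cv2.connectedComponentsWithStats(m.astype(np.uint8))
    for i in range(1,k):
        if st[i,4]>4: q=W[l==i];print("  comp",st[i,4],ce[i].round(1),q.mean(0).round(4),q[:,2].max().round(4))
    m=(z>.018)&(z<.03)&(W[...,0]>.4)&(W[...,0]<.56)&(W[...,1]>.15)&(W[...,1]<.35)
    print("  stand",m.sum(),cv2.minAreaRect((W[m][:,:2]*1000).astype(np.float32)))
E
```

```text
top top-of-block 1241 0.048427275748728224 ((531.12548828125, -36.00684356689453), (52.90010070800781, 204.09722900390625), 12.09409236907959)
 white 1217 0.048461843045405066 ((531.12548828125, -36.00684356689453), (52.90010070800781, 204.09722900390625), 12.09409236907959)
  comp 48 [181.1 176.4] [0.5437 0.3896 0.1093] 0.1298
  comp 68 [227.  209.1] [0.4649 0.275  0.0976] 0.103
  comp 68 [255.  208.1] [0.4683 0.2054 0.0974] 0.1017
  comp 64 [209.2 247. ] [0.3703 0.3164 0.0901] 0.0943
  comp 60 [240.6 245.6] [0.3749 0.2389 0.0901] 0.0948
  stand 858 ((468.4407043457031, 243.67095947265625), (60.60657501220703, 140.3822479248047), 2.4085943698883057)
scene top-of-block 812 0.04829385947825714 ((530.2372436523438, -35.22016906738281), (55.5027961730957, 213.69509887695312), 11.438692092895508)
 white 713 0.04851435472479071 ((530.1904907226562, -35.441444396972656), (55.46418380737305, 213.28341674804688), 11.36274528503418)
  comp 90 [339.5 233.6] [0.4689 0.2124 0.0946] 0.1004
  comp 61 [383.2 237. ] [0.3754 0.2433 0.0895] 0.0935
  comp 95 [349.8 252.4] [0.466  0.2813 0.0954] 0.1022
  comp 74 [398.1 258.9] [0.3705 0.3214 0.0897] 0.0934
  stand 717 ((467.3839416503906, 246.06634521484375), (61.670162200927734, 145.69969177246094), 2.4086339473724365)
```

View pics/top_crop.png

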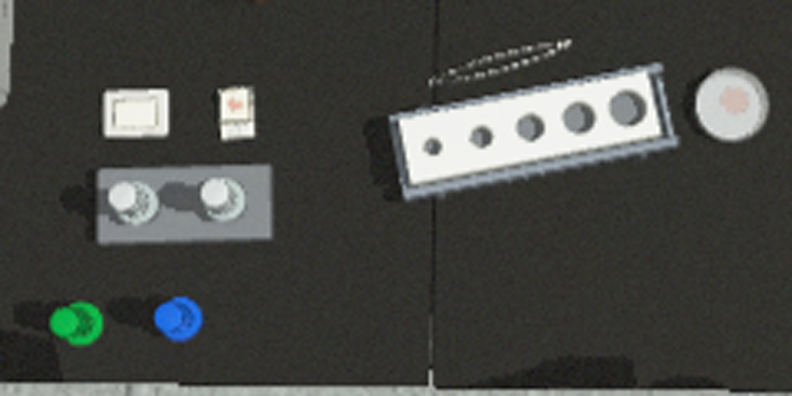

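View pics/scene_crop.png

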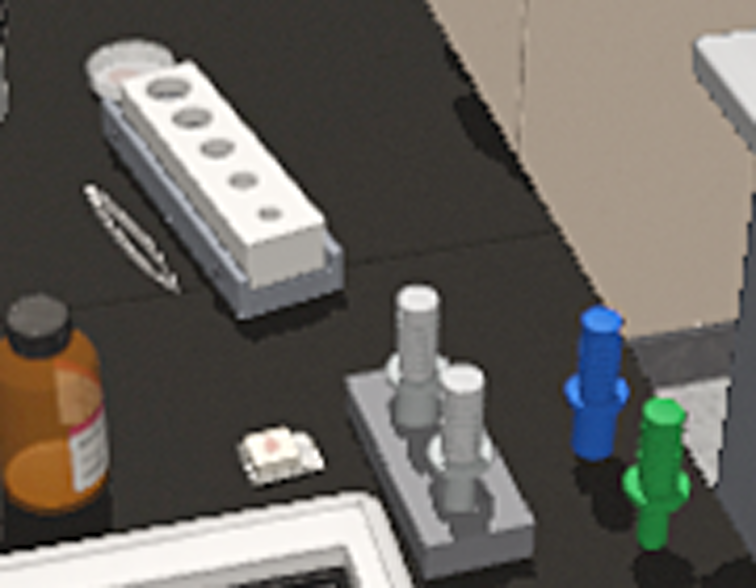

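```bash
python3 - <<'E'
from h import *
p=pickle.load(open("top0.pkl","rb"));print("cam pos",-p["R"].T@p["t"])
q=pickle.load(open("scene0.pkl","rb"));print("cam pos",-q["R"].T@q["t"])
for n,p in(("top",p),("scene",q)):
    S=8
    W=world(p);g=cv2.resize(p["pixels"],None,fx=S,fy=S,interpolation=cv2.INTER_CUBIC);g=cv2.cvtColor(g,cv2.COLOR_BGR2GRAY)
    u0,v0,u1,v1=(305,165,400,212) if n=="top" else (262,170,322,235)
    sub=g[v0*S:v1*S,u0*S:u1*S]
    b=(sub<175).astype(np.uint8)
    cs,_=cv2.findContours(b,cv2.RETR_LIST,cv2.CHAIN_APPROX_NONE)
    for c in cs:
        if len(c)<20:continue
        a=cv2.contourArea(c)
        if a<100 or a>12000:continue
        (x,y),ax,an=cv2.fitEllipse(c)
        # back to px centers
        u=(x+.5)/S-.5+u0;v=(y+.5)/S-.5+v0
        # map contour to plane
        P=np.array([px2plane(p,(k[0][0]+.5)/S-.5+u0,(k[0][1]+.5)/S-.5+v0,.05)[:2]*1000 for k in c],np.float32)
        (X,Y),A,_=cv2.fitEllipse(P)
        print(n,"px",round(u,1),round(v,1),"world",round(X,1),round(Y,1),"axes",np.round(A,1))
# shank widths in scene
for n,p in(("scene",q),):
    c=p["pixels"][215:305,315:415];cv2.imwrite("pics/shank.png",cv2.resize(c,None,fx=7,fy=6.6,interpolation=cv2.INTER_CUBIC))
E
```

```text
cam pos [0.3531275  0.0441853  1.11267786]
cam pos [0.73106144 1.06702908 0.81028454]
top px 320.8 194.0 world 513.2 41.4 axes [13.3 13.7]
top px 335.6 191.1 world 521.7 2.4 axes [16.9 17.2]
top px 350.4 188.2 world 530.0 -36.7 axes [21.3 21.6]
top px 365.1 185.3 world 538.4 -75.7 axes [25.1 25.3]
top px 379.9 182.3 world 546.8 -114.9 axes [28.7 29.3]
scene px 294.4 222.3 world 548.0 87.0 axes [ 4.1 39.3]
scene px 270.5 218.6 world 602.9 56.6 axes [ 2.6 11.1]
scene px 317.9 217.4 world 486.6 82.7 axes [ 4.5 24.3]
scene px 288.5 214.5 world 555.8 51.0 axes [ 3.4 40. ]
scene px 303.5 210.5 world 515.1 44.4 axes [ 8.3 12.5]
scene px 282.1 206.0 world 564.4 10.6 axes [ 3.5 44.1]
scene px 297.3 202.5 world 522.8 5.6 axes [11.6 16.5]
scene px 277.2 199.8 world 571.3 -20.6 axes [ 2.3 11.9]
scene px 275.1 196.8 world 574.3 -35.7 axes [ 2.8 14.2]
scene px 291.2 195.0 world 531.0 -32.8 axes [17. 20.]
scene px 272.6 193.3 world 577.8 -53.7 axes [ 3.1 34.7]
scene px 285.3 187.8 world 539.5 -71.3 axes [20.3 24.4]
scene px 267.0 185.8 world 586.3 -94.3 axes [ 3.4 14.5]
scene px 279.5 180.8 world 548.2 -110.5 axes [23.3 29.1]
```

```bash
python3 -m creep '[{"slide":[0,0,-1],"spin":-7,"hand":60},{"slide":[-4,-1,-1],"spin":-14,"hand":60}]' 40
```

```text
time: 0.57
tcp_pos: [0.2278, -0.4634, 0.261]
orientation: [0.904, -0.427, 0.002, 0.003]
contact_force: [0.5, -1.8, 1.3]
grip_width: 0.0655
```

View pics/shank.png

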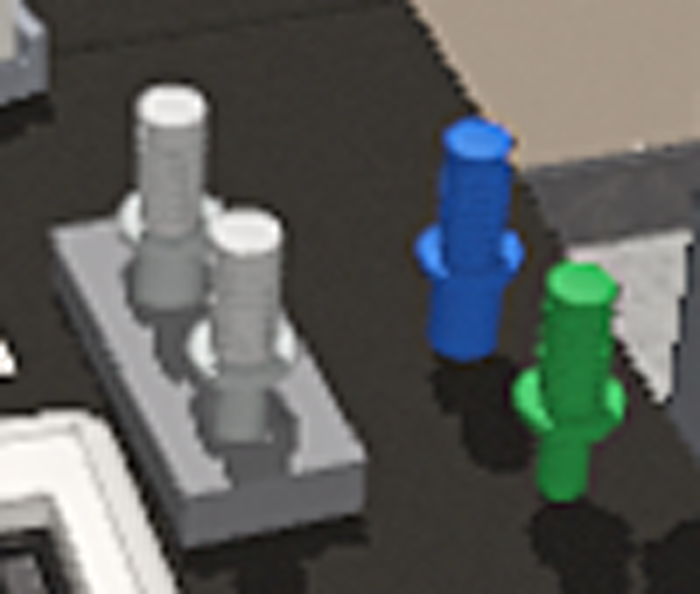

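```bash
python3 - <<'E'
from h import *
for n,box in (("top",(215,198,270,222)),("scene",(325,225,370,290))):
    p=pickle.load(open(n+"0.pkl","rb"))
    S=8;g=cv2.cvtColor(cv2.resize(p["pixels"],None,fx=S,fy=S,interpolation=cv2.INTER_CUBIC),cv2.COLOR_BGR2GRAY)
    u0,v0,u1,v1=box;sub=g[v0*S:v1*S,u0*S:u1*S]
    for th in(190,205,215):
      cs,_=cv2.findContours((sub>th).astype(np.uint8),cv2.RETR_EXTERNAL,cv2.CHAIN_APPROX_NONE)
      for c in cs:
        if cv2.contourArea(c)<800:continue
        P=np.array([px2plane(p,(k[0][0]+.5)/S-.5+u0,(k[0][1]+.5)/S-.5+v0,.1)[:2]*1000 for k in c],np.float32)
        (X,Y),A,_=cv2.fitEllipse(P);print(n,th,round(X,1),round(Y,1),np.round(A,1))
# shank grayscale rows in scene
p=pickle.load(open("scene0.pkl","rb"));W=world(p);g=cv2.cvtColor(p["pixels"],cv2.COLOR_BGR2GRAY)
for v in(256,257,258,259,260):print("far",v,g[v,330:350])
for v in(274,276,277,278,279,280):print("near",v,g[v,338:360])
for nm,(a,b) in {"far":((330,350),(252,261)),"near":((338,360),(270,282))}.items():
    q=W[b[0]:b[1],a[0]:a[1]].reshape(-1,3);m=(q[:,2]>.027)&(q[:,2]<.042);q=q[m]
    # lateral extent across camera right axis
    d=q@p["R"][0];print(nm,m.sum(),"width mm",(d.max()-d.min())*1000)
E
```

```text
top 190 459.9 264.2 [26.3 26.8]
top 190 464.8 274.9 [19.3 20.1]
top 190 463.5 199.4 [27.  29.1]
top 190 468.5 205.4 [19.7 20.5]
top 205 464.6 274.9 [18. 19.]
top 205 468.4 205.5 [18.6 19.2]
top 215 464.3 274.8 [16.4 18.3]
top 215 468.3 205.4 [17.2 18.5]
scene 190 538.4 368.5 [16.6 38.8]
scene 190 466.4 276.1 [19.2 27.8]
scene 190 468.9 208.7 [20.1 20.3]
scene 205 538.6 368.8 [16.  37.9]
scene 205 466.3 276.3 [18.3 26.1]
scene 205 468.9 208.6 [19.1 19.4]
scene 215 543.6 372.4 [ 6.8 29. ]
scene 215 535.6 365.6 [ 7.5 40.9]
scene 215 465.7 277.6 [17.4 21.1]
scene 215 468.9 208.6 [18.  18.9]
far 256 [169 161 110  73  98 120 127 131 136 136 136 131 127 113  94 117 125 137
 139 148]
far 257 [169 165 126  75 102 121 130 133 135 136 135 133 126 113  94 120 130 134
 141 148]
far 258 [168 168 145  75 102 123 130 134 137 137 136 133 125 112  83 110 133 135
 143 149]
far 259 [168 172 161  77 104 125 133 135 138 137 138 134 126 110 103 140 128 129
 137 145]
far 260 [168 171 158  75  97 116 127 135 137 138 135 129 120 102 119 163 130 140
 146 148]
near 274 [169 171 175 173 145  91  87  92 105 124 128 132 135 128 110  83 109 149
 170 168 166 167]
near 276 [168 169 173 160  83  81  91  99 113 126 130 132 133 128 113  83  74  93
 152 175 168 167]
near 277 [169 170 172 163  94  80  90  98 118 126 130 132 134 127 110  83  78  66
 106 162 171 167]
near 278 [169 169 171 168 134  77  87  96 119 126 131 133 132 126 109  84  78  73
  76 117 175 168]
near 279 [171 170 170 175 164  73  83  96 122 128 132 134 133 124 108  83  83  80
  81 120 175 168]
near 280 [173 169 170 174 161  73  79  96 121 129 136 137 134 125 109 104  86  87
  81 122 176 168]
far 39 width mm 23.64144191383283
near 16 width mm 16.199440106350938
```

```bash
cat > go.py <<'E'
import sys,numpy as np
from workcell import r
from scipy.spatial.transform import Rotation as Ro
s=r.read_state();R=Ro.from_quat(s["orientation"]).as_matrix()
a=[float(x) for x in sys.argv[1:]]
x=R[:,0];yaw=np.degrees(np.arctan2(x[1],x[0]))
print("t",round(s["time"],2),"pos",(s["tcp_pos"]*1000).round(1),"yaw",yaw.round(2),"tilt z",R[:,2].round(4),"F",np.round(s["contact_force"],1),"M",np.round(s["ft_torque"],2),"w",round(s["grip_width"]*1000,1),"j",np.round(s["joint_pos"],2))
if len(a)>=3:
    d=R.T@(np.array(a[:3])/1000-s["tcp_pos"])*100
    print("slide cm",d.round(2),"spin",round(yaw-a[3],1) if len(a)>3 else "")
E
python3 go.py 465.4 276 200 0
```

```text
t 0.57 pos [ 227.8 -463.4  261. ] yaw -50.51 tilt z [ 0.0018 -0.0068 -1.    ] F [ 0.5 -1.8  1.3] M [-0.09 -0.06  0.01] w 65.5 j [-1.26  0.25 -0.27  1.04 -0.    1.2 ]
slide cm [-41.99 -65.38   5.64] spin -50.5
```

```bash
python3 -m creep '[{"slide":[-42,-65.4,0],"spin":-50.5,"hand":60},{"slide":[-42,-65.4,0],"spin":-50.5,"hand":60},{"slide":[-42,-65.4,0],"spin":-50.5,"hand":60},{"slide":[-42,-65.4,0],"spin":-50.5,"hand":60},{"slide":[-42,-65.4,0],"spin":-50.5,"hand":60},{"slide":[-42,-65.4,0],"spin":-50.5,"hand":60},{"slide":[-42,-65.4,0],"spin":-50.5,"hand":60},{"slide":[-42,-65.4,0],"spin":-50.5,"hand":60},{"slide":[-42,-65.4,0],"spin":-50.5,"hand":60},{"slide":[-42,-65.4,0],"spin":-50.5,"hand":60},{"slide":[-42,-65.4,0],"spin":-50.5,"hand":60},{"slide":[-42,-65.4,0],"spin":-50.5,"hand":60},{"slide":[-42,-65.4,0],"spin":-50.5,"hand":60},{"slide":[-42,-65.4,0],"spin":-50.5,"hand":60},{"slide":[-42,-65.4,0],"spin":-50.5,"hand":60},{"slide":[-42,-65.4,0],"spin":-50.5,"hand":60},{"slide":[-42,-65.4,0],"spin":-50.5,"hand":60},{"slide":[-42,-65.4,5.6],"spin":-50.5,"hand":60},{"slide":[-42,-65.4,5.6],"spin":-50.5,"hand":60},{"slide":[-42,-65.4,5.6],"spin":-50.5,"hand":60}]'; python3 go.py 465.4 276 200 0
```

```text
time: 2.23
tcp_pos: [0.4665, 0.2857, 0.1998]
orientation: [1.0, 0.0, -0.002, 0.0]
contact_force: [-0.1, -1.6, -0.9]
grip_width: 0.0651
t 2.23 pos [466.5 285.7 199.8] yaw 0.0 tilt z [-4.e-03 -1.e-04 -1.e+00] F [-0.1 -1.6 -0.9] M [-0.06  0.07 -0.02] w 65.1 j [ 0.41  0.36 -0.28  0.94  0.    1.98]
slide cm [-0.11  0.97 -0.02] spin 0.0
```

```bash
python3 -m creep '[{"slide":[0,0,0],"spin":0,"hand":60},{"slide":[0,0,0],"spin":0,"hand":60},{"slide":[0,0,0],"spin":0,"hand":60}]'; python3 go.py 465.4 276 83 0
python3 - <<'E'
from workcell import r
from h import *
for n in("scene","top"):
    p=r.get_image(n);pickle.dump(p,open(f"{n}1.pkl","wb"));u0,v0,u1,v1=(290,140,450,260) if n=="scene" else (180,130,340,250)
    cv2.imwrite(f"pics/{n}1.png",cv2.resize(p["pixels"][v0:v1,u0:u1],None,fx=5,fy=5,interpolation=cv2.INTER_CUBIC))
E
```

```text
time: 2.48
tcp_pos: [0.4675, 0.2812, 0.2054]
orientation: [1.0, -0.003, 0.001, -0.0]
contact_force: [0.5, -0.1, 0.6]
grip_width: 0.0653
t 2.48 pos [467.5 281.2 205.4] yaw -0.3 tilt z [ 1.e-03  1.e-04 -1.e+00] F [ 0.5 -0.1  0.6] M [-0.07  0.02 -0.03] w 65.3 j [ 0.41  0.35 -0.28  0.94 -0.    1.98]
slide cm [-0.22  0.53 12.24] spin -0.3
```

View pics/scene1.png

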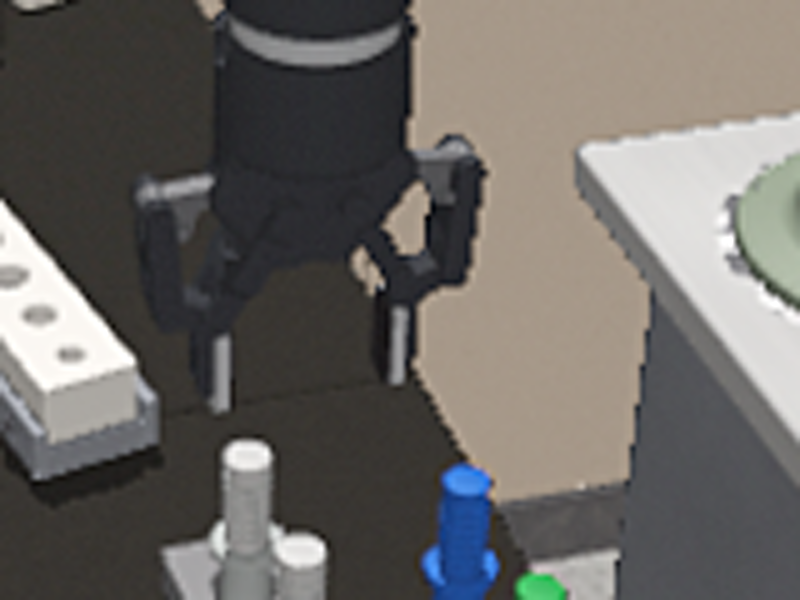

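View pics/top1.png

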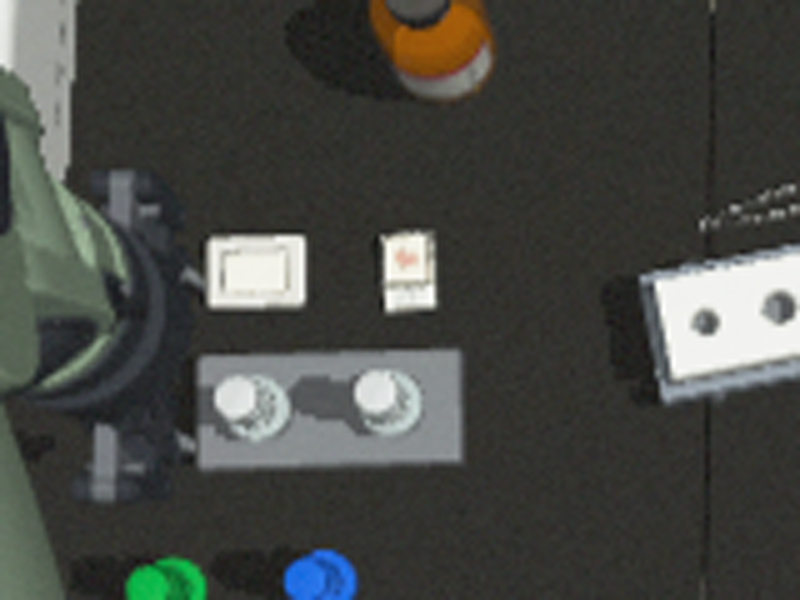

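```bash
python3 -m creep '[{"slide":[-0.2,0.5,2],"spin":0,"hand":60},{"slide":[-0.2,0.5,4],"spin":0,"hand":60},{"slide":[-0.2,0.5,6],"spin":0,"hand":60},{"slide":[-0.2,0.5,7],"spin":0,"hand":60},{"slide":[-0.2,0.5,7],"spin":0,"hand":60},{"slide":[-0.2,0.5,7],"spin":0,"hand":60},{"slide":[-0.2,0.5,7],"spin":0,"hand":60}]'; python3 go.py 465.4 276 83 0
```

```text
time: 3.17
tcp_pos: [0.4663, 0.2772, 0.1357]
orientation: [1.0, -0.002, 0.001, -0.0]
contact_force: [0.4, -0.1, -0.1]
grip_width: 0.0656
t 3.17 pos [466.3 277.2 135.7] yaw -0.27 tilt z [ 2.e-03  9.e-04 -1.e+00] F [ 0.4 -0.1 -0.1] M [ 0.01 -0.04 -0.01] w 65.6 j [ 0.4   0.42 -0.38  0.78  0.    1.98]
slide cm [-0.1   0.12  5.27] spin -0.3
```

```bash
python3 -m creep '[{"slide":[-0.1,0.1,1.5],"spin":0,"hand":60},{"slide":[-0.1,0.1,3],"spin":0,"hand":60},{"slide":[-0.1,0.1,4.2],"spin":0,"hand":60},{"slide":[-0.1,0.1,5.2],"spin":0,"hand":60},{"slide":[-0.1,0.1,5.2],"spin":0,"hand":60},{"slide":[-0.1,0.1,5.2],"spin":0,"hand":60},{"slide":[-0.1,0.1,5.2],"spin":0,"hand":60}]'; python3 go.py 465.4 276 83 0
python3 - <<'E'
from workcell import r
from h import *
for n in("scene",):
    p=r.get_image(n);u0,v0,u1,v1=(290,170,450,290)
    cv2.imwrite(f"pics/{n}2.png",cv2.resize(p["pixels"][v0:v1,u0:u1],None,fx=5,fy=5,interpolation=cv2.INTER_CUBIC))
E
```

```text
time: 3.75
tcp_pos: [0.465, 0.2764, 0.0832]
orientation: [1.0, -0.002, 0.001, -0.0]
contact_force: [-0.3, 0.2, 0.7]
grip_width: 0.0648
t 3.75 pos [465.  276.4  83.2] yaw -0.24 tilt z [ 1.3e-03  6.0e-04 -1.0e+00] F [-0.3  0.2  0.7] M [0.01 0.02 0.  ] w 64.8 j [ 0.4   0.48 -0.44  0.65  0.    1.97]
slide cm [0.04 0.04 0.02] spin -0.2
```

View pics/scene2.png

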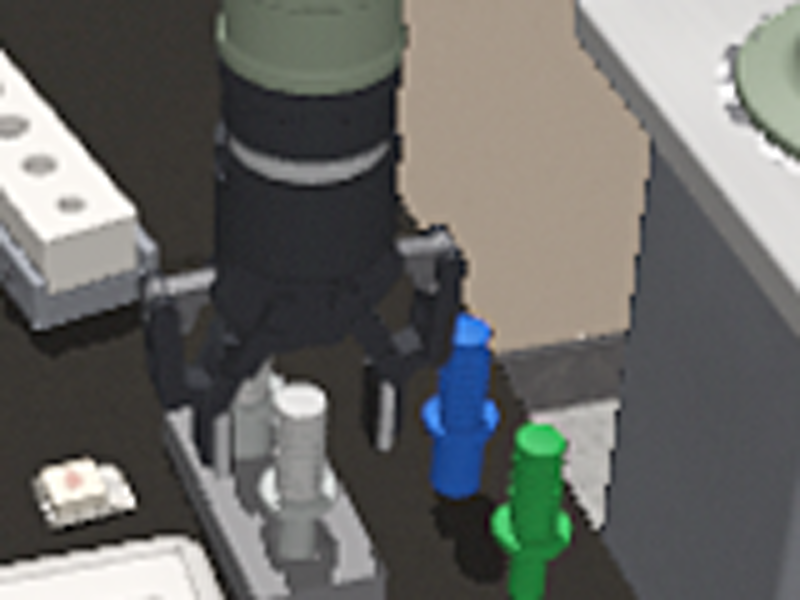

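```bash
python3 - <<'E'
from workcell import r
from h import *
p=r.get_image("scene");W=world(p)
for u,v in((333,255),(334,260),(366,250),(367,255),(350,258),(351,262),(343,250)):print((u,v),(W[v,u]*1000).round(0))
q=r.get_image("top");cv2.imwrite("pics/top2.png",cv2.resize(q["pixels"][150:270,170:330],None,fx=5,fy=5,interpolation=cv2.INTER_CUBIC))
E
```

```text
(333, 255) [506. 288. 103.]
(334, 260) [503. 288.  88.]
(366, 250) [433. 290. 102.]
(367, 255) [431. 293.  90.]
(350, 258) [468. 289.  87.]
(351, 262) [465. 288.  73.]
(343, 250) [462. 221.  52.]
```

View pics/top2.png

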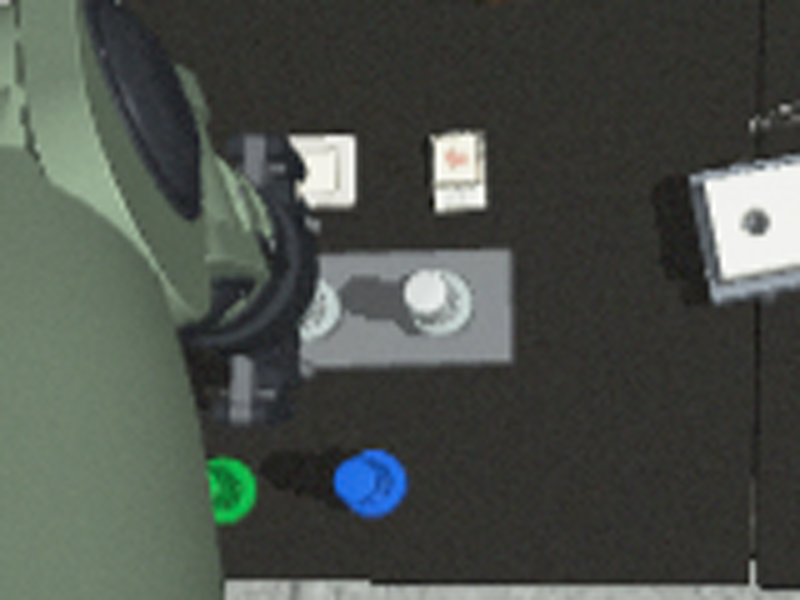

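```bash
python3 -m creep '[{"slide":[0,0,0],"spin":0,"hand":120},{"slide":[0,0,0],"spin":0,"hand":150},{"slide":[0,0,0],"spin":0,"hand":170},{"slide":[0,0,0],"spin":0,"hand":190},{"slide":[0,0,0],"spin":0,"hand":210},{"slide":[0,0,0],"spin":0,"hand":230},{"slide":[0,0,0],"spin":0,"hand":230},{"slide":[0,0,0],"spin":0,"hand":230}]' 50; python3 go.py
```

```text
time: 4.57
tcp_pos: [0.4642, 0.2761, 0.0825]
orientation: [1.0, -0.002, -0.0, -0.0]
contact_force: [-1.8, -0.4, 6.4]
grip_width: 0.0208
t 4.57 pos [464.2 276.1  82.5] yaw -0.24 tilt z [-1.e-04  2.e-04 -1.e+00] F [-1.8 -0.4  6.4] M [-0.04  0.51 -0.02] w 20.8 j [ 0.4   0.48 -0.44  0.65  0.    1.97]
```

```bash
python3 -m creep '[{"slide":[0,0,-0.5],"spin":0,"hand":230},{"slide":[0,0,-1.5],"spin":0,"hand":230},{"slide":[0,0,-3],"spin":0,"hand":230},{"slide":[0,0,-5],"spin":0,"hand":230},{"slide":[0,0,-7],"spin":0,"hand":230},{"slide":[0,0,-9],"spin":0,"hand":230},{"slide":[0,0,-10],"spin":0,"hand":230},{"slide":[0,0,-10],"spin":0,"hand":230},{"slide":[0,0,-10],"spin":0,"hand":230},{"slide":[0,0,-10],"spin":0,"hand":230}]'; python3 go.py 522.2 3.5 175 12
```

```text
time: 5.4
tcp_pos: [0.4636, 0.2758, 0.1812]
orientation: [1.0, -0.002, -0.001, 0.0]
contact_force: [-0.0, 0.3, -1.4]
grip_width: 0.0208
t 5.4 pos [463.6 275.8 181.2] yaw -0.25 tilt z [-1.5e-03 -7.0e-04 -1.0e+00] F [-0.   0.3 -1.4] M [ 0.02  0.02 -0.01] w 20.8 j [ 0.4   0.36 -0.32  0.88 -0.    1.97]
slide cm [ 5.97 27.2   0.63] spin -12.2
```

```bash
python3 -m creep '[{"slide":[1.2,4,0],"spin":-4,"hand":230},{"slide":[2,8,0],"spin":-8,"hand":230},{"slide":[2.6,12,0],"spin":-12.3,"hand":230},{"slide":[3.5,16,0],"spin":-12.3,"hand":230},{"slide":[4.5,20,0],"spin":-12.3,"hand":230},{"slide":[5.2,24,0],"spin":-12.3,"hand":230},{"slide":[6,27.2,0],"spin":-12.3,"hand":230},{"slide":[6,27.2,0],"spin":-12.3,"hand":230},{"slide":[6,27.2,0],"spin":-12.3,"hand":230},{"slide":[6,27.2,0],"spin":-12.3,"hand":230},{"slide":[6,27.2,0],"spin":-12.3,"hand":230},{"slide":[6,27.2,0],"spin":-12.3,"hand":230}]'; python3 go.py 522.2 3.5 175 12.1
python3 - <<'E'
from workcell import r
from h import *
for n in("scene","top"):
    p=r.get_image(n);pickle.dump(p,open(f"{n}3.pkl","wb"));u0,v0,u1,v1=(230,120,390,240) if n=="scene" else (260,130,420,250)
    cv2.imwrite(f"pics/{n}3.png",cv2.resize(p["pixels"][v0:v1,u0:u1],None,fx=5,fy=5,interpolation=cv2.INTER_CUBIC))
E
```

```text
time: 6.4
tcp_pos: [0.5225, 0.0052, 0.1819]
orientation: [0.994, 0.106, -0.0, -0.0]
contact_force: [0.3, 0.1, -0.3]
grip_width: 0.0208
t 6.4 pos [522.5   5.2 181.9] yaw 12.18 tilt z [-1.e-03  3.e-04 -1.e+00] F [ 0.3  0.1 -0.3] M [ 0.01  0.03 -0.03] w 20.8 j [-0.13  0.33 -0.37  0.87  0.    1.23]
slide cm [-0.07  0.16  0.69] spin 0.1
```

View pics/scene3.png

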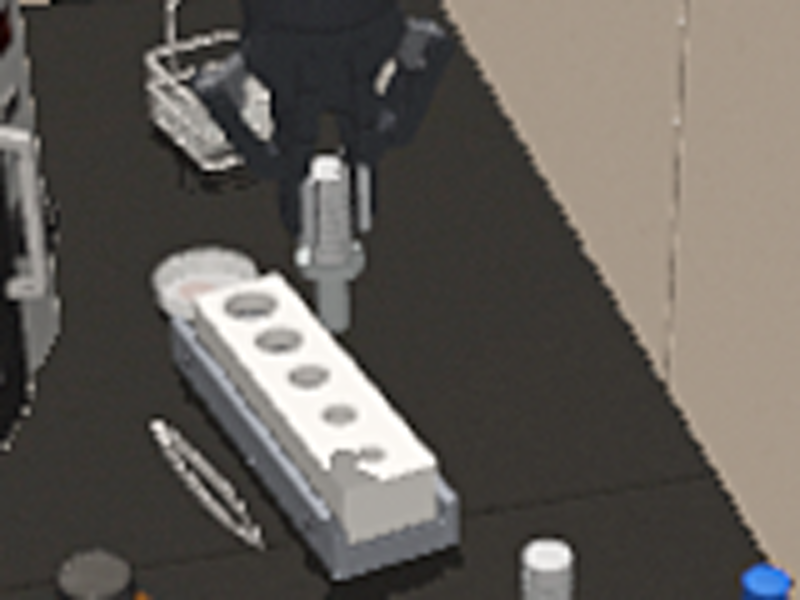

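View pics/top3.png

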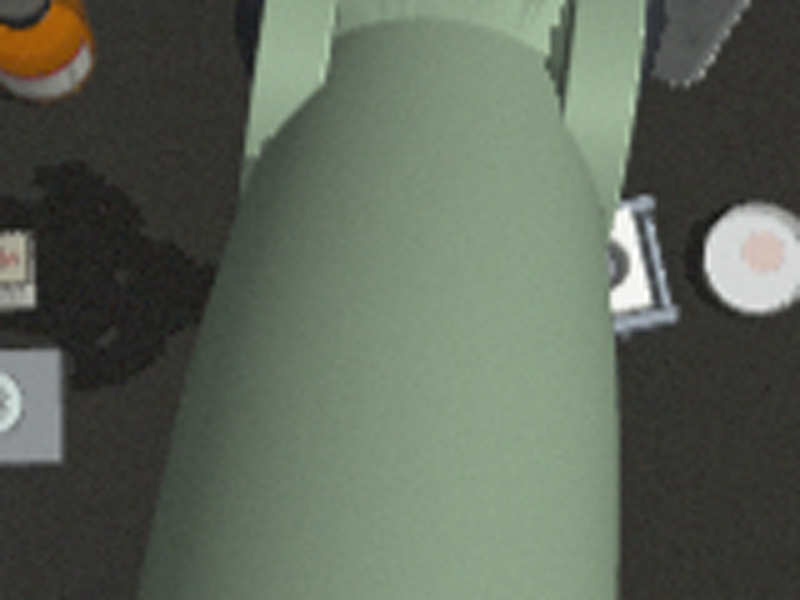

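```bash
python3 -m creep '[{"slide":[-0.05,0.2,1],"spin":0,"hand":230},{"slide":[-0.05,0.2,2],"spin":0,"hand":230},{"slide":[-0.05,0.2,3],"spin":0,"hand":230},{"slide":[-0.05,0.2,4],"spin":0,"hand":230},{"slide":[-0.05,0.2,4.7],"spin":0,"hand":230},{"slide":[-0.05,0.2,4.7],"spin":0,"hand":230},{"slide":[-0.05,0.2,4.7],"spin":0,"hand":230},{"slide":[-0.05,0.2,4.7],"spin":0,"hand":230},{"slide":[-0.05,0.2,4.7],"spin":0,"hand":230}]'; python3 go.py 522 3 130 12.1
python3 - <<'E'
from workcell import r
from h import *
for n in("scene",):
    p=r.get_image(n);pickle.dump(p,open(f"{n}4.pkl","wb"));u0,v0,u1,v1=(255,155,335,215)
    cv2.imwrite(f"pics/{n}4.png",cv2.resize(p["pixels"][v0:v1,u0:u1],None,fx=10,fy=10,interpolation=cv2.INTER_CUBIC))
E
```

```text
time: 7.25
tcp_pos: [0.5235, 0.0016, 0.1357]
orientation: [0.994, 0.105, 0.0, 0.0]
contact_force: [-0.0, 0.2, -0.7]
grip_width: 0.0208
t 7.25 pos [523.5   1.6 135.7] yaw 12.05 tilt z [ 1.e-03 -1.e-04 -1.e+00] F [-0.   0.2 -0.7] M [0.03 0.01 0.01] w 20.8 j [-0.14  0.39 -0.43  0.76  0.    1.22]
slide cm [-0.12 -0.16  0.57] spin -0.0
```

View pics/scene4.png

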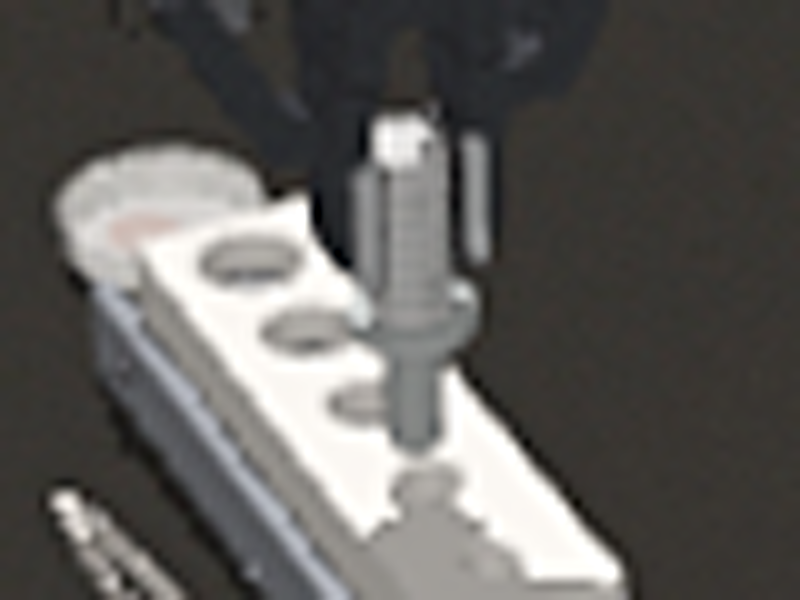

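```bash
python3 - <<'E'
from h import *
p=pickle.load(open("scene4.pkl","rb"));K,R,t=p["intrinsics"],p["R"],p["t"]
pr=lambda X:(lambda c:(K@c)[:2]/c[2])(R@(np.array(X)/1000)+t)
cr=lambda X:(pr(X)-[255,155]+.5)*10-.5
tc=np.array([523.5,1.6])
th=np.linspace(0,2*np.pi,200)
def circ(c,rad,z): return np.array([cr([c[0]+rad*np.cos(a),c[1]+rad*np.sin(a),z]) for a in th])
for nm,rad,z in(("foot r7",7,61.2),("foot r8",8,62.2),("collarbot",17,97.2),("collar top",17,103.2),("handle top",11,153.2)):
    e=circ(tc,rad,z);print(nm,"u",e[:,0].min().round(),e[:,0].max().round(),"v",e[:,1].min().round(),e[:,1].max().round())
for c in((522,3),(523,5)):
  for rad,z in((10.5,50),(9,48.5)):
    e=circ(c,rad,z);print("bore",c,rad,"u",e[:,0].min().round(),e[:,0].max().round(),"v",e[:,1].min().round(),e[:,1].max().round())
im=cv2.imread("pics/scene4.png")
for c,rad,z,col in((tc,7,61.2,(0,0,255)),(tc,17,97.2,(0,0,255)),(tc,11,153.2,(0,0,255)),((522,3),10.5,50,(0,200,0)),((538.8,-75.2),14.5,50,(0,200,0))):
    cv2.polylines(im,[circ(c,rad,z).round().astype(int)],True,col,1)
# strip outline
y=np.radians(12.1);ex=np.array([np.cos(y),np.sin(y)]);ey=np.array([-np.sin(y),np.cos(y)]);c0=np.array([530.4,-36.2])
cv2.polylines(im,[np.array([cr([*(c0+a*26*ex+b*102*ey),50]) for a,b in((1,1),(1,-1),(-1,-1),(-1,1))]).round().astype(int)],True,(255,0,0),1)
cv2.imwrite("pics/ov4.png",im)
E
```

```text
foot r7 u 393.0 447.0 v 421.0 452.0
foot r8 u 389.0 450.0 v 416.0 451.0
collarbot u 349.0 481.0 v 285.0 358.0
collar top u 348.0 481.0 v 266.0 339.0
handle top u 364.0 451.0 v 112.0 158.0
bore (522, 3) 10.5 u 388.0 468.0 v 451.0 497.0
bore (522, 3) 9 u 394.0 462.0 v 459.0 498.0
bore (523, 5) 10.5 u 386.0 466.0 v 456.0 502.0
bore (523, 5) 9 u 392.0 460.0 v 463.0 503.0
```

View pics/ov4.png

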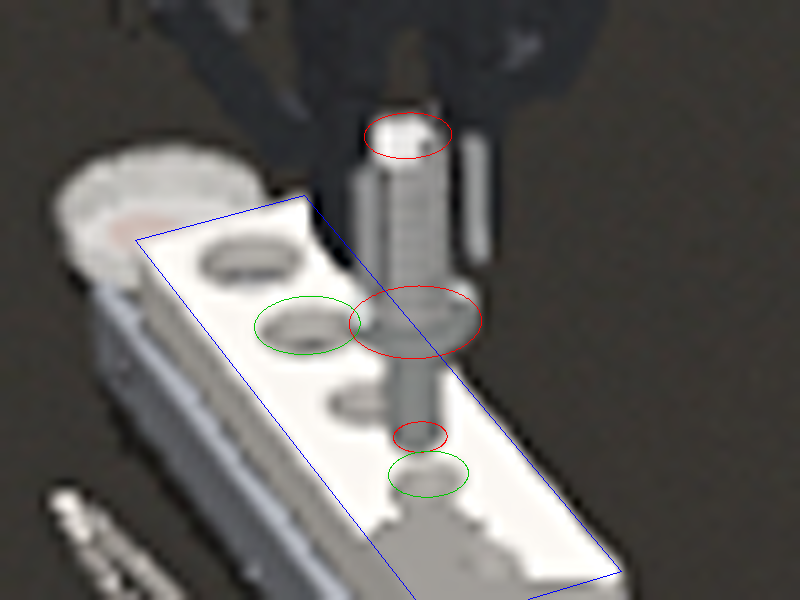

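```bash
python3 -m creep '[{"slide":[-0.17,-0.18,0.2],"spin":0,"hand":230},{"slide":[-0.17,-0.18,0.4],"spin":0,"hand":230},{"slide":[-0.17,-0.18,0.7],"spin":0,"hand":230},{"slide":[-0.17,-0.18,0.7],"spin":0,"hand":230},{"slide":[-0.17,-0.18,0.7],"spin":0,"hand":230}]'; python3 go.py 521.5 3 126.5 12.1
python3 - <<'E'
from workcell import r
from h import *
p=r.get_image("scene");pickle.dump(p,open("scene5.pkl","wb"));u0,v0,u1,v1=(265,175,325,220)
cv2.imwrite("pics/scene5.png",cv2.resize(p["pixels"][v0:v1,u0:u1],None,fx=13,fy=13,interpolation=cv2.INTER_CUBIC))
E
```

```text
time: 7.72
tcp_pos: [0.5208, 0.0032, 0.128]
orientation: [0.994, 0.105, -0.0, -0.0]
contact_force: [-0.1, -0.0, -0.1]
grip_width: 0.0209
t 7.72 pos [520.8   3.2 128. ] yaw 12.06 tilt z [-5.e-04  1.e-04 -1.e+00] F [-0.1 -0.  -0.1] M [-0.04  0.02 -0.01] w 20.9 j [-0.14  0.39 -0.44  0.74 -0.    1.22]
slide cm [0.07 0.04 0.15] spin -0.0
```

View pics/scene5.png

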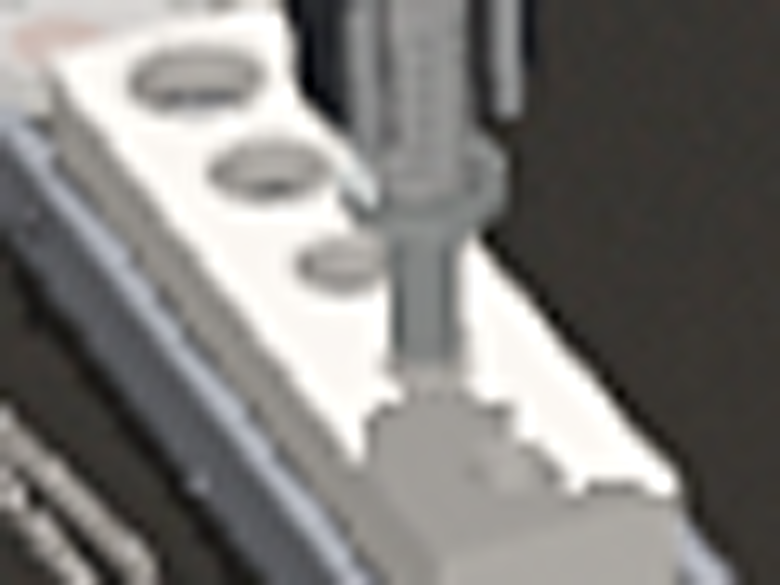

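```bash
python3 -m creep '[{"slide":[0.03,0.02,0.15],"spin":0,"hand":230},{"slide":[0.03,0.02,0.3],"spin":0,"hand":230},{"slide":[0.03,0.02,0.45],"spin":0,"hand":230},{"slide":[0.03,0.02,0.45],"spin":0,"hand":230}]'; python3 go.py 521.5 3 122 12.1
```

```text
time: 8.1
tcp_pos: [0.5211, 0.003, 0.1234]
orientation: [0.994, 0.105, -0.0, -0.0]
contact_force: [0.1, -0.7, -0.9]
grip_width: 0.0208
t 8.1 pos [521.1   3.  123.4] yaw 12.05 tilt z [-5.e-04  1.e-04 -1.e+00] F [ 0.1 -0.7 -0.9] M [ 0.02  0.03 -0.04] w 20.8 j [-0.14  0.4  -0.44  0.73 -0.    1.22]
slide cm [0.04 0.01 0.14] spin -0.0
```

Foot is nominally at 49 mm with no contact. I'll continue in small steps.

```bash
python3 -m creep '[{"slide":[0,0,0.1],"spin":0,"hand":230},{"slide":[0,0,0.2],"spin":0,"hand":230},{"slide":[0,0,0.3],"spin":0,"hand":230},{"slide":[0,0,0.3],"spin":0,"hand":230}]'; python3 go.py 521.5 3 120 12.1
```

```text
time: 8.43
tcp_pos: [0.5212, 0.003, 0.1206]
orientation: [0.994, 0.105, -0.0, -0.0]
contact_force: [0.5, 0.6, -1.1]
grip_width: 0.0207
t 8.43 pos [521.2   3.  120.6] yaw 12.05 tilt z [-3.e-04  0.e+00 -1.e+00] F [ 0.5  0.6 -1.1] M [ 0.   -0.01 -0.02] w 20.7 j [-0.14  0.4  -0.45  0.72 -0.    1.22]
slide cm [0.03 0.01 0.06] spin -0.0
```

```bash
python3 -m creep '[{"slide":[0,0,0.15],"spin":0,"hand":230},{"slide":[0,0,0.3],"spin":0,"hand":230},{"slide":[0,0,0.45],"spin":0,"hand":230},{"slide":[0,0,0.6],"spin":0,"hand":230},{"slide":[0,0,0.6],"spin":0,"hand":230}]'; python3 go.py 521.5 3 113 12.1
```

```text
time: 8.85
tcp_pos: [0.5211, 0.0031, 0.1144]
orientation: [0.994, 0.105, -0.0, -0.0]
contact_force: [0.3, -0.0, -0.3]
grip_width: 0.0208
t 8.85 pos [521.1   3.1 114.4] yaw 12.05 tilt z [-6.e-04  1.e-04 -1.e+00] F [ 0.3 -0.  -0.3] M [-0.03 -0.01 -0.03] w 20.8 j [-0.14  0.41 -0.45  0.71  0.    1.22]
slide cm [0.04 0.02 0.14] spin -0.0
```

```bash
python3 -m creep '[{"slide":[0,0,0.15],"spin":0,"hand":230},{"slide":[0,0,0.3],"spin":0,"hand":230},{"slide":[0,0,0.5],"spin":0,"hand":230},{"slide":[0,0,0.7],"spin":0,"hand":230},{"slide":[0,0,0.9],"spin":0,"hand":230},{"slide":[0,0,1.1],"spin":0,"hand":230},{"slide":[0,0,1.1],"spin":0,"hand":230}]'; python3 go.py 521.5 3 88.5 12.1
```

```text
time: 9.43
tcp_pos: [0.5214, 0.003, 0.1035]
orientation: [0.994, 0.105, 0.0, -0.0]
contact_force: [-1.0, 0.2, -0.8]
grip_width: 0.0207
t 9.43 pos [521.4   3.  103.5] yaw 12.06 tilt z [ 1.e-04  0.e+00 -1.e+00] F [-1.   0.2 -0.8] M [ 0.02 -0.04 -0.02] w 20.7 j [-0.14  0.42 -0.47  0.68  0.    1.22]
slide cm [0.01 0.01 1.5 ] spin -0.0
```

```bash
python3 - <<'E'
from workcell import r
from h import *
p=r.get_image("scene");u0,v0,u1,v1=(255,165,335,225)
cv2.imwrite("pics/scene6.png",cv2.resize(p["pixels"][v0:v1,u0:u1],None,fx=10,fy=10,interpolation=cv2.INTER_CUBIC))
E
```

```text
(no output)
```

View pics/scene6.png

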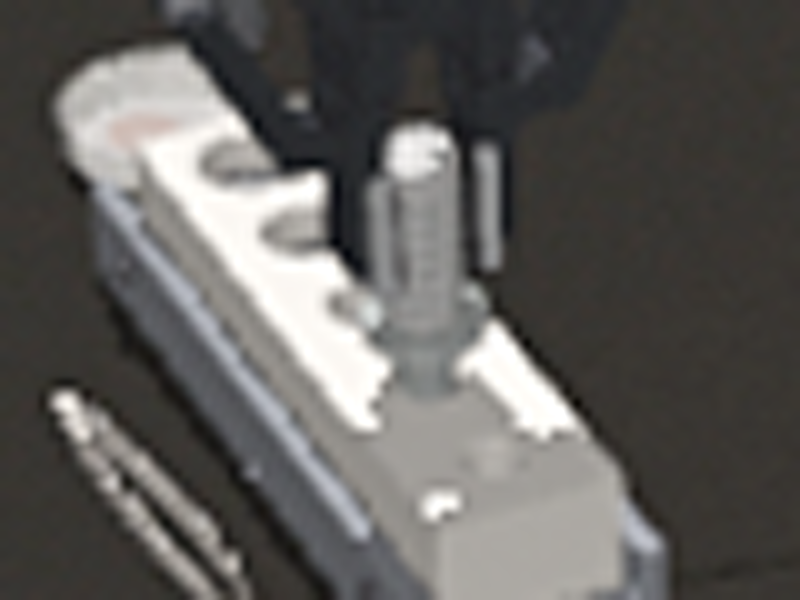

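```bash
python3 -m creep '[{"slide":[0,0,0.2],"spin":0,"hand":230},{"slide":[0,0,0.4],"spin":0,"hand":230},{"slide":[0,0,0.6],"spin":0,"hand":230},{"slide":[0,0,0.8],"spin":0,"hand":230},{"slide":[0,0,1.0],"spin":0,"hand":230}]'; python3 go.py 521.5 3 88.5 12.1
python3 -m creep '[{"slide":[0,0,0.1],"spin":0,"hand":230},{"slide":[0,0,0.2],"spin":0,"hand":230},{"slide":[0,0,0.2],"spin":0,"hand":230}]'; python3 go.py 521.5 3 88.5 12.1
```

```text
time: 9.9
tcp_pos: [0.5214, 0.003, 0.0936]
orientation: [0.994, 0.105, 0.0, 0.0]
contact_force: [-0.4, -0.7, 3.8]
grip_width: 0.0205
t 9.9 pos [521.4   3.   93.6] yaw 12.05 tilt z [ 2.e-04 -0.e+00 -1.e+00] F [-0.4 -0.7  3.8] M [-0.01  0.17 -0.  ] w 20.5 j [-0.14  0.44 -0.48  0.66  0.    1.22]
slide cm [0.01 0.   0.51] spin -0.0
time: 10.15
tcp_pos: [0.5214, 0.003, 0.0915]
orientation: [0.994, 0.105, 0.0, -0.0]
contact_force: [0.2, -1.0, 0.1]
grip_width: 0.0206
t 10.15 pos [521.4   3.   91.5] yaw 12.06 tilt z [-0.e+00  1.e-04 -1.e+00] F [ 0.2 -1.   0.1] M [ 0.01 -0.12  0.  ] w 20.6 j [-0.14  0.44 -0.48  0.65  0.    1.22]
slide cm [0.01 0.01 0.3 ] spin -0.0
```

```bash
python3 -m creep '[{"slide":[0,0,0.1],"spin":0,"hand":230},{"slide":[0,0,0.2],"spin":0,"hand":230}]'; python3 -m creep '[{"slide":[0,0,0.1],"spin":0,"hand":230}]';python3 -m creep '[{"slide":[0,0,0.05],"spin":0,"hand":230}]'
```

```text
time: 10.32
tcp_pos: [0.5214, 0.003, 0.0898]
orientation: [0.994, 0.105, 0.0, 0.0]
contact_force: [-0.4, 0.1, 3.8]
grip_width: 0.0207
time: 10.4
tcp_pos: [0.5214, 0.0031, 0.0888]
orientation: [0.994, 0.105, 0.0, 0.0]
contact_force: [-0.0, 0.0, 4.3]
grip_width: 0.0204
time: 10.48
tcp_pos: [0.5214, 0.003, 0.0885]
orientation: [0.994, 0.105, 0.0, 0.0]
contact_force: [-2.7, 1.1, 9.7]
grip_width: 0.0208
```

Force rises to about 10 N right where I expected the seat. One more small press to confirm.

```bash
python3 -m creep '[{"slide":[0,0,0.05],"spin":0,"hand":230}]';python3 -m creep '[{"slide":[0,0,0.03],"spin":0,"hand":230},{"slide":[0,0,0.03],"spin":0,"hand":230}]'; python3 go.py
```

```text
time: 10.57
tcp_pos: [0.5214, 0.003, 0.0885]
orientation: [0.994, 0.105, 0.0, 0.0]
contact_force: [-3.0, 0.3, 14.6]
grip_width: 0.0209
time: 10.73
tcp_pos: [0.5214, 0.003, 0.0885]
orientation: [0.994, 0.105, 0.0, 0.0]
contact_force: [-4.3, 0.5, 11.7]
grip_width: 0.0207
t 10.73 pos [521.4   3.   88.5] yaw 12.06 tilt z [ 6.e-04 -2.e-04 -1.e+00] F [-4.3  0.5 11.7] M [0.02 0.7  0.05] w 20.7 j [-0.14  0.44 -0.48  0.65 -0.    1.22]
```

```bash
python3 -m creep '[{"slide":[0,0,-0.03],"spin":0,"hand":200},{"slide":[0,0,-0.03],"spin":0,"hand":160},{"slide":[0,0,-0.03],"spin":0,"hand":120},{"slide":[0,0,-0.03],"spin":0,"hand":60},{"slide":[0,0,-0.03],"spin":0,"hand":60},{"slide":[0,0,-0.03],"spin":0,"hand":60},{"slide":[0,0,-2],"spin":0,"hand":60},{"slide":[0,0,-5],"spin":0,"hand":60},{"slide":[0,0,-8],"spin":0,"hand":60},{"slide":[0,0,-10],"spin":0,"hand":60},{"slide":[0,0,-10],"spin":0,"hand":60},{"slide":[0,0,-10],"spin":0,"hand":60}]'; python3 go.py 468.5 207 185 0
python3 - <<'E'
from workcell import r
from h import *
p=r.get_image("scene");pickle.dump(p,open("scene7.pkl","wb"));W=world(p);u0,v0,u1,v1=(255,165,335,225)
cv2.imwrite("pics/scene7.png",cv2.resize(p["pixels"][v0:v1,u0:u1],None,fx=10,fy=10,interpolation=cv2.INTER_CUBIC))
z=W[...,2];m=(z>.075)&(z<.13)&(abs(W[...,0]-.522)<.03)&(abs(W[...,1]-.003)<.03);m[:,:280]=0
print(W[m].max(0),W[m].min(0),m.sum())
E
```

```text
time: 11.73
tcp_pos: [0.5222, 0.0029, 0.1885]
orientation: [0.994, 0.105, 0.001, 0.0]
contact_force: [0.8, -0.2, -1.0]
grip_width: 0.0655
t 11.73 pos [522.2   2.9 188.5] yaw 12.06 tilt z [ 2.7e-03 -3.0e-04 -1.0e+00] F [ 0.8 -0.2 -1. ] M [ 0.03  0.01 -0.02] w 65.5 j [-0.14  0.32 -0.36  0.88  0.    1.22]
slide cm [ -0.99 -21.08   0.33] spin 12.1
[0.53330764 0.01860521 0.10765143] [ 0.51122367 -0.00810283  0.07564728] 115
```

View pics/scene7.png

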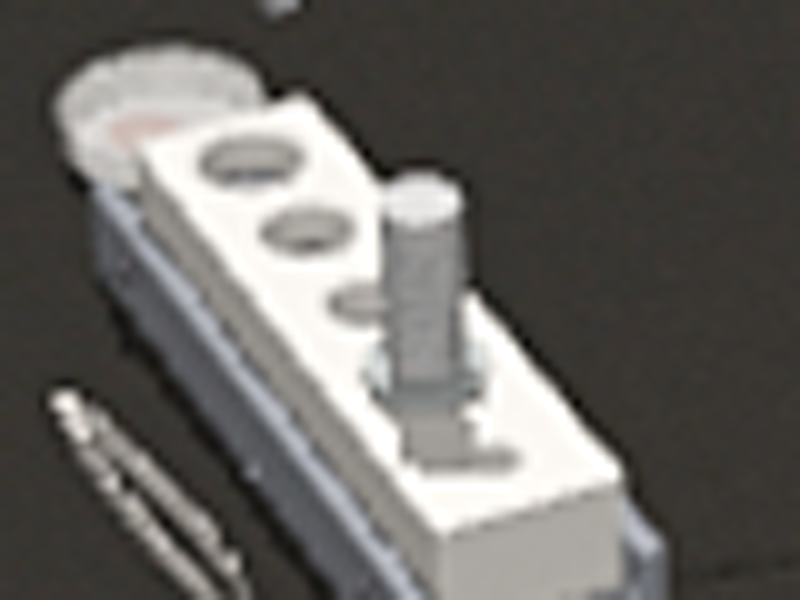

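```bash
python3 -m creep '[{"slide":[0,-4,0],"spin":4,"hand":60},{"slide":[-0.3,-8,0],"spin":8,"hand":60},{"slide":[-0.6,-12,0],"spin":12.1,"hand":60},{"slide":[-1,-16,0],"spin":12.1,"hand":60},{"slide":[-1,-20,0.3],"spin":12.1,"hand":60},{"slide":[-1,-21.1,2],"spin":12.1,"hand":60},{"slide":[-1,-21.1,4],"spin":12.1,"hand":60},{"slide":[-1,-21.1,5],"spin":12.1,"hand":60},{"slide":[-1,-21.1,5],"spin":12.1,"hand":60},{"slide":[-1,-21.1,5],"spin":12.1,"hand":60},{"slide":[-1,-21.1,5],"spin":12.1,"hand":60}]'; python3 go.py 468.3 207 83 0
```

```text
time: 12.7
tcp_pos: [0.4679, 0.2067, 0.1377]
orientation: [1.0, -0.001, -0.0, 0.0]
contact_force: [-0.2, 0.6, 0.3]
grip_width: 0.0652
t 12.7 pos [467.9 206.7 137.7] yaw -0.12 tilt z [-1.e-04 -0.e+00 -1.e+00] F [-0.2  0.6  0.3] M [ 0.02 -0.02  0.04] w 65.2 j [ 0.27  0.36 -0.45  0.75 -0.    1.84]
slide cm [ 0.04 -0.03  5.47] spin -0.1
```

```bash
python3 -m creep '[{"slide":[0,0,1.5],"spin":0,"hand":60},{"slide":[0,0,3],"spin":0,"hand":60},{"slide":[0,0,4.4],"spin":0,"hand":60},{"slide":[0,0,5.5],"spin":0,"hand":60},{"slide":[0,0,5.5],"spin":0,"hand":60},{"slide":[0,0,5.5],"spin":0,"hand":60},{"slide":[0,0,5.5],"spin":0,"hand":60}]'; python3 go.py 468.3 207 83 0
python3 - <<'E'
from workcell import r
from h import *
p=r.get_image("scene");W=world(p);u0,v0,u1,v1=(290,170,390,260)
cv2.imwrite("pics/scene8.png",cv2.resize(p["pixels"][v0:v1,u0:u1],None,fx=6,fy=6,interpolation=cv2.INTER_CUBIC))
for v in (240,243,246):
    print(v,[(u,*(W[v,u]*1000).round(0).astype(int)) for u in range(320,364,2) if W[v,u,2]>.06])
E
```

```text
time: 13.28
tcp_pos: [0.4685, 0.2072, 0.0836]
orientation: [1.0, -0.001, 0.001, -0.0]
contact_force: [-0.3, 0.2, 0.6]
grip_width: 0.0652
t 13.28 pos [468.5 207.2  83.6] yaw -0.09 tilt z [ 1.7e-03  4.0e-04 -1.0e+00] F [-0.3  0.2  0.6] M [0.02 0.   0.01] w 65.2 j [ 0.27  0.44 -0.51  0.62 -0.    1.84]
slide cm [-0.02  0.02  0.06] spin -0.1
240 [(320, np.int64(515), np.int64(216), np.int64(89)), (322, np.int64(511), np.int64(215), np.int64(87)), (324, np.int64(507), np.int64(220), np.int64(90)), (326, np.int64(502), np.int64(218), np.int64(87)), (336, np.int64(476), np.int64(210), np.int64(75)), (338, np.int64(474), np.int64(217), np.int64(81)), (340, np.int64(469), np.int64(218), np.int64(80)), (342, np.int64(465), np.int64(219), np.int64(80)), (354, np.int64(437), np.int64(221), np.int64(76)), (356, np.int64(431), np.int64(220), np.int64(74))]
243 [(322, np.int64(510), np.int64(214), np.int64(77)), (324, np.int64(507), np.int64(218), np.int64(80)), (326, np.int64(503), np.int64(222), np.int64(82)), (336, np.int64(478), np.int64(215), np.int64(71)), (338, np.int64(472), np.int64(214), np.int64(69)), (340, np.int64(469), np.int64(218), np.int64(72)), (342, np.int64(465), np.int64(220), np.int64(72)), (344, np.int64(457), np.int64(210), np.int64(62))]
246 [(338, np.int64(474), np.int64(218), np.int64(64)), (340, np.int64(469), np.int64(218), np.int64(62))]
```

View pics/scene8.png

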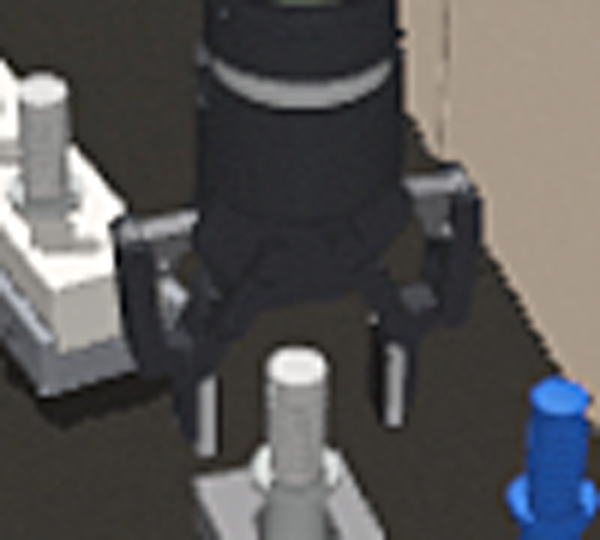

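Punch b stands centred between the fingers: handle front y is about 218 and finger front y about 219. Closing.

```bash
python3 -m creep '[{"slide":[0,0,0.1],"spin":0,"hand":120},{"slide":[0,0,0.1],"spin":0,"hand":150},{"slide":[0,0,0.1],"spin":0,"hand":170},{"slide":[0,0,0.1],"spin":0,"hand":190},{"slide":[0,0,0.1],"spin":0,"hand":210},{"slide":[0,0,0.1],"spin":0,"hand":230},{"slide":[0,0,0.1],"spin":0,"hand":230},{"slide":[0,0,0.1],"spin":0,"hand":230}]' 50; python3 go.py
python3 -m creep '[{"slide":[0,0,-0.5],"spin":0,"hand":230},{"slide":[0,0,-1.5],"spin":0,"hand":230},{"slide":[0,0,-3],"spin":0,"hand":230},{"slide":[0,0,-5],"spin":0,"hand":230},{"slide":[0,0,-7],"spin":0,"hand":230},{"slide":[0,0,-9],"spin":0,"hand":230},{"slide":[0,0,-11],"spin":0,"hand":230},{"slide":[0,0,-13],"spin":0,"hand":230},{"slide":[0,0,-14],"spin":0,"hand":230},{"slide":[0,0,-14],"spin":0,"hand":230},{"slide":[0,0,-14],"spin":0,"hand":230}]'; python3 go.py 538.2 -75 220 12.1
```

```text
time: 14.0
tcp_pos: [0.4675, 0.2074, 0.0819]
orientation: [1.0, -0.0, 0.0, -0.0]
contact_force: [-2.0, 0.2, 5.7]
grip_width: 0.0206
t 14.0 pos [467.5 207.4  81.9] yaw -0.04 tilt z [ 1.e-04  2.e-04 -1.e+00] F [-2.   0.2  5.7] M [-0.1   0.41  0.02] w 20.6 j [ 0.27  0.44 -0.51  0.62  0.    1.84]
time: 14.92
tcp_pos: [0.4677, 0.2073, 0.2216]
orientation: [1.0, -0.0, 0.0, -0.0]
contact_force: [0.1, 0.0, -1.0]
grip_width: 0.0211
t 14.92 pos [467.7 207.3 221.6] yaw -0.05 tilt z [ 9.e-04  2.e-04 -1.e+00] F [ 0.1  0.  -1. ] M [ 0.01 -0.03 -0.05] w 21.1 j [ 0.27  0.28 -0.34  0.95 -0.    1.84]
slide cm [ 7.08 28.23  0.16] spin -12.1
```

```bash
python3 -m creep '[{"slide":[1,4,0],"spin":-4,"hand":230},{"slide":[2,8,0],"spin":-8,"hand":230},{"slide":[3,12,0],"spin":-12.1,"hand":230},{"slide":[4,16,0],"spin":-12.1,"hand":230},{"slide":[5,20,0],"spin":-12.1,"hand":230},{"slide":[6,24,0],"spin":-12.1,"hand":230},{"slide":[7,27,0],"spin":-12.1,"hand":230},{"slide":[7.1,28.2,0],"spin":-12.1,"hand":230},{"slide":[7.1,28.2,0],"spin":-12.1,"hand":230},{"slide":[7.1,28.2,0],"spin":-12.1,"hand":230},{"slide":[7.1,28.2,2],"spin":-12.1,"hand":230},{"slide":[7.1,28.2,4],"spin":-12.1,"hand":230},{"slide":[7.1,28.2,6],"spin":-12.1,"hand":230},{"slide":[7.1,28.2,8],"spin":-12.1,"hand":230},{"slide":[7.1,28.2,8.6],"spin":-12.1,"hand":230},{"slide":[7.1,28.2,8.6],"spin":-12.1,"hand":230},{"slide":[7.1,28.2,8.6],"spin":-12.1,"hand":230},{"slide":[7.1,28.2,8.6],"spin":-12.1,"hand":230}]'; python3 go.py 538.2 -75.2 128 12.1
python3 - <<'E'
from workcell import r
from h import *
p=r.get_image("scene");pickle.dump(p,open("scene9.pkl","wb"));u0,v0,u1,v1=(255,155,335,215)
cv2.imwrite("pics/scene9.png",cv2.resize(p["pixels"][v0:v1,u0:u1],None,fx=10,fy=10,interpolation=cv2.INTER_CUBIC))
E
```

```text
time: 16.42
tcp_pos: [0.539, -0.0743, 0.1366]
orientation: [0.994, 0.106, 0.001, 0.0]
contact_force: [0.4, -0.5, -1.3]
grip_width: 0.0209
t 16.42 pos [539.  -74.3 136.6] yaw 12.11 tilt z [ 1.6e-03 -3.0e-04 -1.0e+00] F [ 0.4 -0.5 -1.3] M [-0.02  0.03 -0.01] w 20.9 j [-0.27  0.42 -0.37  0.78  0.    1.09]
slide cm [-0.1   0.07  0.86] spin 0.0
```

View pics/scene9.png

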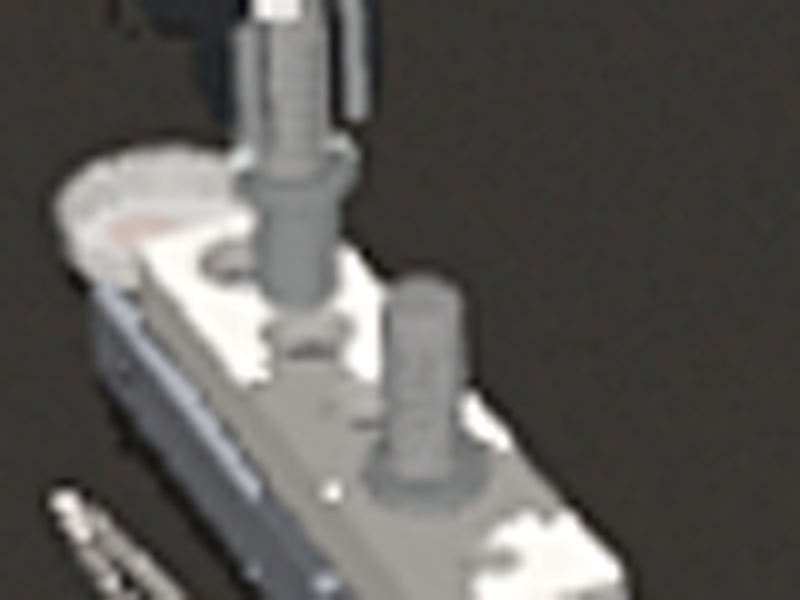

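```bash
python3 -m creep '[{"slide":[-0.08,0.07,0.3],"spin":0,"hand":230},{"slide":[-0.08,0.07,0.6],"spin":0,"hand":230},{"slide":[-0.08,0.07,0.9],"spin":0,"hand":230},{"slide":[-0.08,0.07,1.0],"spin":0,"hand":230},{"slide":[-0.08,0.07,1.0],"spin":0,"hand":230}]'; python3 go.py 538.2 -75.2 122 12.1
python3 - <<'E'
from workcell import r
from h import *
p=r.get_image("scene");u0,v0,u1,v1=(255,155,335,215)
cv2.imwrite("pics/scene10.png",cv2.resize(p["pixels"][v0:v1,u0:u1],None,fx=10,fy=10,interpolation=cv2.INTER_CUBIC))
E
```

```text
time: 16.88
tcp_pos: [0.5373, -0.0756, 0.1251]
orientation: [0.994, 0.105, -0.0, -0.0]
contact_force: [-0.0, -0.5, -1.1]
grip_width: 0.0209
t 16.88 pos [537.3 -75.6 125.1] yaw 12.04 tilt z [-7.e-04  2.e-04 -1.e+00] F [-0.  -0.5 -1.1] M [-0.01  0.   -0.03] w 20.9 j [-0.28  0.43 -0.39  0.76  0.    1.08]
slide cm [ 0.1  -0.02  0.31] spin -0.1
```

View pics/scene10.png

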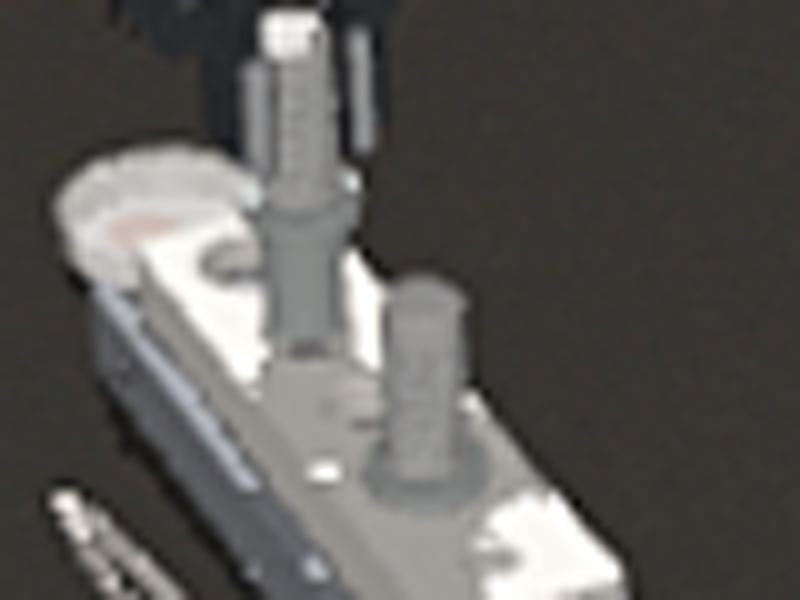

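```bash
python3 -m creep '[{"slide":[0.05,0,0.1],"spin":0,"hand":230},{"slide":[0.05,0,0.2],"spin":0,"hand":230},{"slide":[0.05,0,0.3],"spin":0,"hand":230},{"slide":[0.05,0,0.3],"spin":0,"hand":230}]'; python3 go.py 538.2 -75.2 118 12.1
```

```text
time: 17.27
tcp_pos: [0.538, -0.0755, 0.1222]
orientation: [0.994, 0.105, -0.0, -0.0]
contact_force: [-0.9, 0.6, -1.2]
grip_width: 0.0205
t 17.27 pos [538.  -75.5 122.2] yaw 12.06 tilt z [-3.e-04  1.e-04 -1.e+00] F [-0.9  0.6 -1.2] M [-0.01  0.01 -0.02] w 20.5 j [-0.28  0.43 -0.39  0.75 -0.    1.09]
slide cm [ 0.02 -0.02  0.42] spin -0.0
```

```bash
python3 -m creep '[{"slide":[0,0,0.1],"spin":0,"hand":230},{"slide":[0,0,0.2],"spin":0,"hand":230},{"slide":[0,0,0.3],"spin":0,"hand":230},{"slide":[0,0,0.3],"spin":0,"hand":230}]'; python3 go.py 538.2 -75.2 118 12.1;  python3 -m creep '[{"slide":[0,0,0.1],"spin":0,"hand":230},{"slide":[0,0,0.2],"spin":0,"hand":230},{"slide":[0,0,0.3],"spin":0,"hand":230},{"slide":[0,0,0.3],"spin":0,"hand":230}]'; python3 go.py 538.2 -75.2 88 12.1
```

```text
time: 17.6
tcp_pos: [0.538, -0.0754, 0.1192]
orientation: [0.994, 0.105, -0.0, -0.0]
contact_force: [0.1, 0.7, -1.1]
grip_width: 0.0209
t 17.6 pos [538.  -75.4 119.2] yaw 12.06 tilt z [-4.e-04  1.e-04 -1.e+00] F [ 0.1  0.7 -1.1] M [-0.06  0.01 -0.02] w 20.9 j [-0.28  0.44 -0.39  0.74  0.    1.09]
slide cm [ 0.03 -0.02  0.12] spin -0.0
time: 17.93
tcp_pos: [0.538, -0.0755, 0.1162]
orientation: [0.994, 0.105, -0.0, -0.0]
contact_force: [0.2, 0.8, -1.3]
grip_width: 0.0206
t 17.93 pos [538.  -75.5 116.2] yaw 12.06 tilt z [-3.e-04  0.e+00 -1.e+00] F [ 0.2  0.8 -1.3] M [ 0.01 -0.   -0.01] w 20.6 j [-0.28  0.44 -0.39  0.74 -0.    1.09]
slide cm [ 0.03 -0.02  2.82] spin -0.0
```

```bash
python3 -m creep '[{"slide":[0,0,0.2],"spin":0,"hand":230},{"slide":[0,0,0.4],"spin":0,"hand":230},{"slide":[0,0,0.6],"spin":0,"hand":230},{"slide":[0,0,0.8],"spin":0,"hand":230},{"slide":[0,0,1.0],"spin":0,"hand":230},{"slide":[0,0,1.2],"spin":0,"hand":230}]'; python3 go.py 538.2 -75.2 88 12.1
python3 -m creep '[{"slide":[0,0,0.2],"spin":0,"hand":230},{"slide":[0,0,0.4],"spin":0,"hand":230},{"slide":[0,0,0.6],"spin":0,"hand":230},{"slide":[0,0,0.8],"spin":0,"hand":230},{"slide":[0,0,1.0],"spin":0,"hand":230},{"slide":[0,0,1.2],"spin":0,"hand":230}]'; python3 go.py 538.2 -75.2 88 12.1
```

```text
time: 18.43
tcp_pos: [0.5382, -0.0756, 0.1045]
orientation: [0.994, 0.105, 0.0, 0.0]
contact_force: [-1.8, 0.6, 3.3]
grip_width: 0.0207
t 18.43 pos [538.2 -75.6 104.5] yaw 12.06 tilt z [ 3.e-04 -1.e-04 -1.e+00] F [-1.8  0.6  3.3] M [ 0.03  0.27 -0.02] w 20.7 j [-0.28  0.46 -0.41  0.71 -0.    1.09]
slide cm [ 0.01 -0.04  1.65] spin -0.0
time: 18.93
tcp_pos: [0.5382, -0.0756, 0.0923]
orientation: [0.994, 0.105, 0.0, 0.0]
contact_force: [-0.3, 1.0, 3.0]
grip_width: 0.0208
t 18.93 pos [538.2 -75.6  92.3] yaw 12.05 tilt z [ 2.e-04 -1.e-04 -1.e+00] F [-0.3  1.   3. ] M [ 0.03  0.17 -0.02] w 20.8 j [-0.28  0.47 -0.42  0.68  0.    1.09]
slide cm [ 0.   -0.04  0.43] spin -0.0
```

```bash
python3 -m creep '[{"slide":[0,0,0.1],"spin":0,"hand":230},{"slide":[0,0,0.2],"spin":0,"hand":230},{"slide":[0,0,0.3],"spin":0,"hand":230}]'; python3 -m creep '[{"slide":[0,0,0.1],"spin":0,"hand":230}]';python3 -m creep '[{"slide":[0,0,0.05],"spin":0,"hand":230}]';python3 -m creep '[{"slide":[0,0,0.04],"spin":0,"hand":230}]'
```

```text
time: 19.18
tcp_pos: [0.5382, -0.0756, 0.0894]
orientation: [0.994, 0.105, 0.0, 0.0]
contact_force: [-0.8, -0.1, 3.0]
grip_width: 0.0209
time: 19.27
tcp_pos: [0.5382, -0.0755, 0.0884]
orientation: [0.994, 0.105, 0.0, 0.0]
contact_force: [-1.0, 0.0, 2.3]
grip_width: 0.021
time: 19.35
tcp_pos: [0.5382, -0.0755, 0.0879]
orientation: [0.994, 0.105, 0.0, 0.0]
contact_force: [-0.6, -0.5, 5.7]
grip_width: 0.0209
time: 19.43
tcp_pos: [0.5382, -0.0755, 0.0879]
orientation: [0.994, 0.105, 0.0, 0.0]
contact_force: [-2.6, 0.2, 8.5]
grip_width: 0.0209
```

```bash
python3 -m creep '[{"slide":[0,0,0.06],"spin":0,"hand":230}]';python3 -m creep '[{"slide":[0,0,0.02],"spin":0,"hand":230},{"slide":[0,0,0.02],"spin":0,"hand":230}]'
```

```text
time: 19.52
tcp_pos: [0.5382, -0.0756, 0.0878]
orientation: [0.994, 0.105, 0.0, 0.0]
contact_force: [-4.3, 0.8, 15.7]
grip_width: 0.021
time: 19.68
tcp_pos: [0.5382, -0.0756, 0.0878]
orientation: [0.994, 0.105, 0.0, 0.0]
contact_force: [-3.3, 0.0, 11.6]
grip_width: 0.0209
```

Seated: the tool stalls at 87.8 mm, against 87.9 predicted. I'll release, retract and check.

```bash
python3 -m creep '[{"slide":[0,0,-0.02],"spin":0,"hand":200},{"slide":[0,0,-0.02],"spin":0,"hand":160},{"slide":[0,0,-0.02],"spin":0,"hand":120},{"slide":[0,0,-0.02],"spin":0,"hand":60},{"slide":[0,0,-0.02],"spin":0,"hand":60},{"slide":[0,0,-0.02],"spin":0,"hand":60},{"slide":[0,0,-2],"spin":0,"hand":60},{"slide":[0,0,-5],"spin":0,"hand":60},{"slide":[0,0,-9],"spin":0,"hand":60},{"slide":[0,0,-13],"spin":0,"hand":60},{"slide":[0,4,-13],"spin":0,"hand":60},{"slide":[0,8,-13],"spin":0,"hand":60},{"slide":[0,12,-13],"spin":0,"hand":60},{"slide":[0,16,-13],"spin":0,"hand":60},{"slide":[0,20,-13],"spin":0,"hand":60},{"slide":[0,20,-13],"spin":0,"hand":60},{"slide":[0,20,-13],"spin":0,"hand":60},{"slide":[0,20,-13],"spin":0,"hand":60}]'; python3 go.py
python3 - <<'E'
from workcell import r
from h import *
for n in("scene","top"):
    p=r.get_image(n);W=world(p);u0,v0,u1,v1=(240,160,410,290) if n=="scene" else (200,140,420,260)
    s=4.5 if n=="scene" else 3.6
    cv2.imwrite(f"pics/{n}_fin.png",cv2.resize(p["pixels"][v0:v1,u0:u1],None,fx=s,fy=s,interpolation=cv2.INTER_CUBIC))
    z=W[...,2]
    for c in((.5215,.003),(.5382,-.0754)):
        d=np.hypot(W[...,0]-c[0],W[...,1]-c[1]);m=(z>.09)&(z<.125)&(d<.02);k=(z>.052)&(z<.065)&(d<.022)
        print(n,c,m.sum(),"top z p95",np.percentile(z[m],95).round(4) if m.any() else None)
E
```

```text
time: 21.18
tcp_pos: [0.5794, -0.2708, 0.2161]
orientation: [0.994, 0.105, -0.001, -0.001]
contact_force: [-0.6, -0.5, -0.1]
grip_width: 0.0656
t 21.18 pos [ 579.4 -270.8  216.1] yaw 12.03 tilt z [-0.0013  0.0013 -1.    ] F [-0.6 -0.5 -0.1] M [ 0.03 -0.01 -0.04] w 65.6 j [-0.55  0.52  0.01  1.07  0.    0.81]
scene (0.5215, 0.003) 67 top z p95 0.1065
scene (0.5382, -0.0754) 59 top z p95 0.106
top (0.5215, 0.003) 65 top z p95 0.107
top (0.5382, -0.0754) 63 top z p95 0.1074
```

View pics/scene_fin.png

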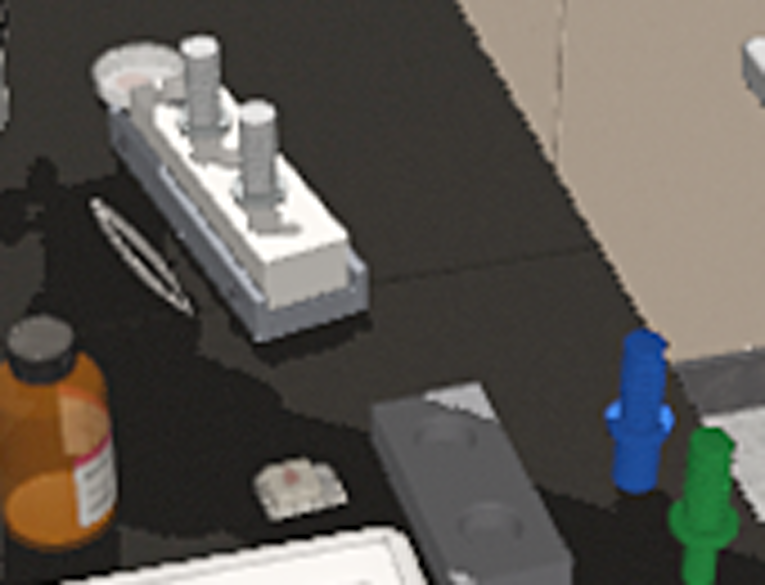

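View pics/top_fin.png

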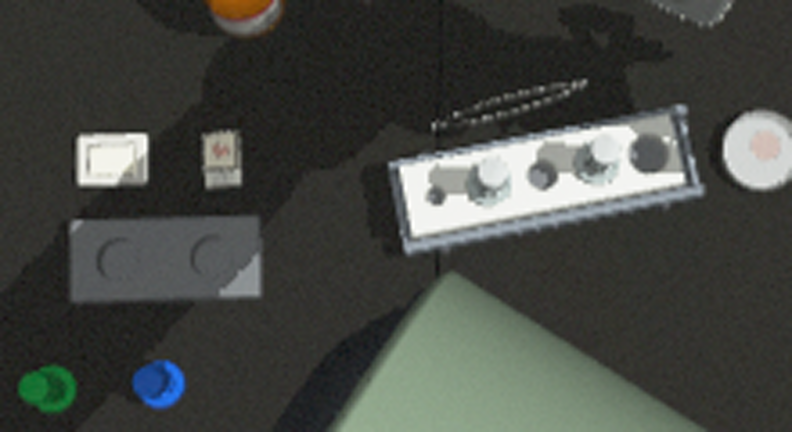

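Both punches stand upright in the second (16 mm) and fourth (24 mm) bores. Their tops measure about 106–107 mm, against 106 expected when seated. The other things haven't moved, so I'm handing in.

```bash
python3 -c "
from workcell import r
print(r.hand_in(), r.read_state()['time'])"
```

```text
the job is handed in; nothing more can be done
the job is handed in; nothing more can be done
```

Both punches are in the punch block, the 16 mm punch_a in its 16 mm bore and the 24 mm punch_b in its 24 mm bore. Each is pressed down until its collar rests on the strip, and I handed the job in at about 21 s of the 72 s limit.

- **Seating:** each punch stopped at the height I had predicted. The tool halted at 88.5 mm (predicted 88.5) for punch_a and 87.8 mm (predicted 87.9) for punch_b. The highest reading while pressing was about 16 N, and neither punch touched the block on its way into the bore.
- **Final pictures:** both punches stand upright, with tops at 106–107 mm (106 expected when seated). The stand is empty. In the pictures the green and blue look-alikes, forceps, dish, cassette and mould look undisturbed, and the arm is well clear of the block.
- **Disagreements:** the two cameras differed by 1–4 mm along y on the punch and bore positions. I used values between them and went down in small steps to feel for each bore. The force reading showed the discs' resistance only while moving, at about 2–4 N rather than the stated 5 N.

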